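# Find the stamped carton and push it into the dispatch bay

### The job

Two like cartons stand on end on the sewing table, and one of them has a ring-and-tick stamp on its underside. With the fingers, without gripping or lifting anything, tip both cartons over away from you so that they lie on their backs and their undersides face you; only then push the stamped one, still lying, sideways into the dispatch bay, wholly between the two tape strips and their ends. Leave the unstamped carton lying outside the bay, and do not disturb the other things on the table.

Things in the scene. Friction and masses are not known exactly. Their poses are not given: they have to be found in the camera images.
- stamped (a point): centre of the stamped cardboard carton; as it stands at the start 124 mm wide, 94 high, 68 deep, 0.14-0.28 kg (centre 47 mm up; 34 mm once on its back). On the end it stands on: an ink stamp, dark ring 50 mm across with a tick. z: out of the taped face (towards the robot at the start, up once on its back); x: out of the stamped end (down at the start); y: along the width
- plain (a point): centre of the other carton, alike in size, weight, axes and outward look, but with no stamp underneath. Either carton, pushed level at its taped face 70 mm or more above the table, does not slide but tips over its far bottom edge, falls over by itself past 36 degrees and then lies some 80 mm farther from the robot; pushed low when lying, it slides
- bay: dispatch bay: two strips of pale tape flat on the table before the sewing machine, running away from the robot, each 220 mm long, 19 wide, 200 mm clear between them; nothing to bump into. Origin: the bay's centre on the table top; x along the strips away from the robot, y to the left. One carton stands left of it, one right
- pin_tin: bystander: round tin, red lid, 31 mm high, across 67 mm; origin at the centre of its underside
- bobbin_1: bystander: small white-flanged sewing bobbin, 11 mm high, across 21 mm; origin at the centre of its underside
- bobbin_2: bystander: small white-flanged sewing bobbin, 11 mm high, across 21 mm; origin at the centre of its underside
- needle_box: bystander: small blue plastic box with clear lid, 39x56x24 mm; origin at the centre of its underside
- web_roll_1: bystander: roll of red webbing lying flat, 26 mm high, across 70 mm; origin at the centre of its underside
- tape_measure: bystander: yellow tape measure, 69x68x31 mm; origin at the centre of its underside

How it is judged:
On the way, in this order (a step that is already met when the one before it is completed fails the run):
1. both cartons lie on their backs, both still outside the bay (angle between each of stamped, plain's own z axis and vertical below 0.12 rad and horizontal distance between each of stamped, plain and bay above 0.14 m), for 0.2 s.
2. the stamped carton lies in the bay (angle between stamped's own z axis and vertical below 0.12 rad and y of stamped in the frame of bay between -0.042 and 0.042 m and x of stamped in the frame of bay between -0.066 and 0.066 m), for 0.2 s.
At the end, for the whole second after the job is handed in: The stamped carton lies on its back with its centre within 42 mm of the bay's middle across the bay and 66 mm along it (that is, between the strips); the unstamped carton lies on its back with its centre more than 140 mm from the bay's centre; both rest on the table (all of step 2 and angle between plain's own z axis and vertical below 0.12 rad and horizontal distance between plain and bay above 0.14 m and height (world z) of each of stamped, plain below 0.04 m); the robot touches nothing.
It fails at once if a carton is lifted (centre more than 75 mm above the table) (height (world z) of any of stamped, plain above 0.075 m).
It fails at once if the unstamped carton is pushed into the bay (horizontal distance between plain and bay below 0.1 m).
It fails at once if a bystander is moved more than 20 mm (distance of any of pin_tin, bobbin_1, bobbin_2, needle_box, web_roll_1, tape_measure from where it was at the start of the episode above 0.02 m).
It also fails if it takes over 61 s, if anything falls off the work surface, if the arm or the gripper's body presses on something with over 40 N, if the wrist force passes 120 N, or if a joint passes its speed limit or range.

### The arm

A 7-joint arm with a two-finger parallel gripper is mounted at the origin on a cart in front of the work surface, level with it; the furniture and walls round the work are solid. World frame = base frame: x ahead of the robot, y to its left, z up, the work surface at z = 0. Lengths are in m, angles in rad, forces in N, time in s.
With the tool pointing down it reaches from about 0.425 to 0.875 m from the base axis. Payload 4.7 kg.
Tool frame: the origin (TCP) lies midway between the tips of the shut fingers; the grasp point (between the pads) lies 19 mm behind it; z points along the fingers, y is the direction in which the jaws open and shut (so a half turn about z gives the same grasp; the last joint's range is limited). The gripper opens to 87 mm and grips with 3 to 60 N. Pads are 19 mm wide; open, the fingers measure 117 mm over their backs; the gripper's body (75 mm by 190 mm) begins 51 mm behind the grasp point.
Start: joints at [-1.161, 0.321, -0.07, 1.45, 0.023, 1.371, -0.057], TCP at [0.251, 0.6, 0.223] pointing down, gripper open.
Joint ranges: [-2.86, 2.86], [-0.3, 2.09], [-1.38, 1.24], [0.06, 2.45], [-1.56, 4.7], [0.09, 2.05], [-2.69, 2.69]. Speed limits (rad/s): [2.57, 2.57, 3.14, 3.14, 3.14, 3.14, 3.14].

### API

Orientations are given as a rotation vector (axis times angle).
In Python, from bench import get_state, eyes, job gives the robot as it stands. The module is installed in compiled form; this text tells all that it offers.
- The arm moves only by the shell command python3 -m jog 'ROWS' [FORCE]. ROWS is JSON, a list that holds one entry, the list of rows, each a list of 5 numbers: the opening, from 0 (shut) to 1 (fully open), then the shift along the tool's x, y, z in units of 40 mm (1.0 is 40 mm), then the turn about the tool's z in units of 5 degrees (1.0 is 5 degrees). In form: [[[jaw, dx, dy, dz, turn], ...]]. A call has 1 to 10 rows; each row shifts and turns the commanded pose from where the row before left it, along the tool's axes as they then stand; what a row does not reach is not made up. A row lasts 1/8 s, in which the tool goes at most 62.5 mm and 10.7 degrees, less where a joint would pass 70% of its speed; a pose out of reach is approached as far as the arm can. A call is refused whole if a number of a shift passes 1 or a number of a turn 1, either way. A call with a gripper value outside its range is refused whole. The fingers move at their own pace and stop on an object; FORCE is the grip in N (left out, the last holds). Time passes only in rows, so rows that do not move let the fingers close. It gives the time, the measured TCP pose, the force and the opening at its end, in the units of the state.
- get_state(): the state, without advancing time (a new reading comes with each control period).
- eyes.get_image(name): name is "side" or "top" or "wrist"; returns (picture, depth): 480x640x3 uint8, red, green, blue; 480x640 float32, m along the optical axis (not along the pixel's ray), 0 where there is no reading.
- eyes.camera_params(name): a dict with "camera_matrix" (3x3 intrinsics, pixels), "pose" (4x4, takes a point from camera to world coordinates); the wrist camera has in their place "mount" (4x4, takes a point from camera to tool coordinates, whose origin is the TCP and whose axes are the flange's). Camera axes: x right, y down, z forward; pixel columns grow to the right and rows downward; lengths in m; the calibration is good to about 2 mm. A picture is of the moment at which its call begins: read the wrist's pose just before it. camera_params takes no time and is no camera call.
- job.close_job(): hands the job in, once; it reports no verdict.
The state is a dict: "time": time; "joint_positions": joint angles; "qd": joint speeds; "joint_torque": joint torques, N m; "position": TCP position; "tool_rot": TCP orientation; "ft_force": force on the tool from outside, world axes, zero at the start; "torque": the same for the moment, N m; "grip_width": opening from 0.0 (shut) to 1.0 (fully open).
Only numpy, scipy, OpenCV 4.12 (cv2) and the standard library are available. Lean on these libraries where they do the work, as an engineer would, in place of code of your own. Each camera call takes 0.05 s, during which the arm holds its last target. There are 200 camera calls.

## Working session

There is one attempt and no reset: what is moved stays moved. The work goes in short steps, Python scripts to look and compute and a shell command to move; the robot and the scene stay as the last step left them, time stands still between calls to the robot, and variables do not carry over. Pictures are saved under pics/ and viewed, about 8 in all and at most 12, crops included, and the job is handed in when it is done.

```bash
mkdir -p pics; cat > h.py <<'E'
import numpy as np, cv2
from bench import get_state, eyes
from scipy.spatial.transform import Rotation as R
def shot(n, f=None):
    im,d=eyes.get_image(n)
    if f: cv2.imwrite('pics/'+f,im[:,:,::-1]); np.savez('pics/'+f+'.npz',im=im,d=d)
    return im,d
def cloud(n,d):
    p=eyes.camera_params(n);K=p['camera_matrix'];T=np.array(p['pose'])
    v,u=np.mgrid[:480,:640];K=np.array(K)
    P=np.stack([(u-K[0,2])/K[0,0]*d,(v-K[1,2])/K[1,1]*d,d],-1)
    return P@T[:3,:3].T+T[:3,3]
def st():
    s=get_state();print(s['time'],np.round(s['position'],4),np.round(R.from_rotvec(s['tool_rot']).as_matrix(),3).tolist(),np.round(s['ft_force'],1),s['grip_width'],np.round(s['joint_positions'],2))
E
python3 - <<'E'
from h import *
st()
a,d=shot('top','top1.png');b,e=shot('side','side1.png')
for n in('top','side'):print(np.round(eyes.camera_params(n)['pose'],3).tolist())
P=cloud('top',d)
for z0 in (0.004,0.06):
    m=((P[...,2]>z0)&(P[...,2]<0.16)&(d>0)&(P[...,0]>.3)).astype(np.uint8)
    n,l,s,c=cv2.connectedComponentsWithStats(m)
    for i in range(1,n):
        if s[i,4]>40:
            q=P[l==i];print(z0,s[i].tolist(),np.round(np.percentile(q,[3,97],axis=0),3).tolist(),np.round(np.median(q,axis=0),3))
E
```

```text
0.0 [0.2504 0.5992 0.2214] [[-0.923, 0.385, -0.001], [0.385, 0.923, -0.002], [-0.0, -0.002, -1.0]] [0.7 0.6 0.5] 1.0010110932833625 [-1.16  0.32 -0.07  1.45  0.02  1.37 -0.06]
[[-0.001, -0.994, 0.112, 0.376], [-1.0, -0.0, -0.007, 0.142], [0.006, -0.112, -0.994, 1.269], [0.0, 0.0, 0.0, 1.0]]
[[0.964, -0.149, 0.22, 0.239], [-0.265, -0.495, 0.827, -1.0], [-0.014, -0.856, -0.517, 0.772], [0.0, 0.0, 0.0, 1.0]]
0.004 [62, 0, 451, 47, 15795] [[0.996, -0.277, 0.03], [1.082, 0.67, 0.104]] [1.028 0.183 0.059]
0.004 [491, 0, 50, 48, 999] [[0.994, -0.357, 0.012], [1.067, -0.302, 0.155]] [ 0.997 -0.332  0.062]
0.004 [411, 49, 96, 61, 3217] [[0.847, -0.285, 0.008], [0.937, -0.1, 0.132]] [ 0.886 -0.218  0.056]
0.004 [167, 51, 34, 36, 800] [[0.891, 0.422, 0.01], [0.936, 0.472, 0.11]] [0.906 0.442 0.072]
0.004 [199, 52, 31, 31, 686] [[0.89, 0.353, 0.013], [0.931, 0.402, 0.115]] [0.904 0.374 0.083]
0.004 [242, 64, 27, 19, 423] [[0.9, 0.253, 0.006], [0.939, 0.307, 0.029]] [0.917 0.28  0.023]
0.004 [35, 68, 127, 87, 8684] [[0.73, 0.522, 0.016], [0.903, 0.773, 0.053]] [0.815 0.645 0.048]
0.004 [440, 107,
[... 3145 characters left out ...]
  0.108]
0.06 [411, 75, 19, 15, 186] [[0.856, -0.114, 0.066], [0.867, -0.086, 0.14]] [ 0.864 -0.1    0.109]
0.06 [441, 107, 5, 16, 47] [[0.783, -0.162, 0.064], [0.807, -0.15, 0.1]] [ 0.792 -0.157  0.083]
0.06 [461, 148, 18, 18, 238] [[0.684, -0.233, 0.062], [0.715, -0.201, 0.117]] [ 0.697 -0.214  0.073]
0.06 [342, 151, 65, 17, 793] [[0.668, -0.055, 0.064], [0.687, 0.073, 0.157]] [0.684 0.013 0.129]
0.06 [412, 150, 20, 14, 170] [[0.686, -0.114, 0.065], [0.705, -0.086, 0.143]] [ 0.688 -0.098  0.108]
0.06 [432, 262, 60, 35, 1729] [[0.385, -0.244, 0.073], [0.45, -0.129, 0.097]] [ 0.418 -0.185  0.092]
0.06 [217, 266, 60, 41, 1666] [[0.368, 0.231, 0.082], [0.438, 0.343, 0.097]] [0.403 0.287 0.092]
```

View pics/top1.png

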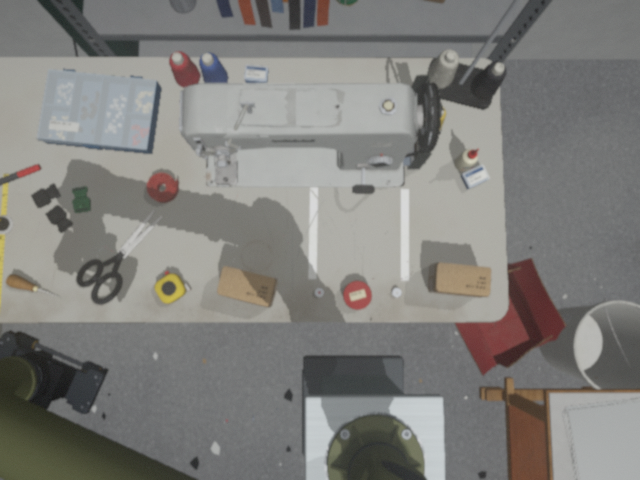

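View pics/side1.png

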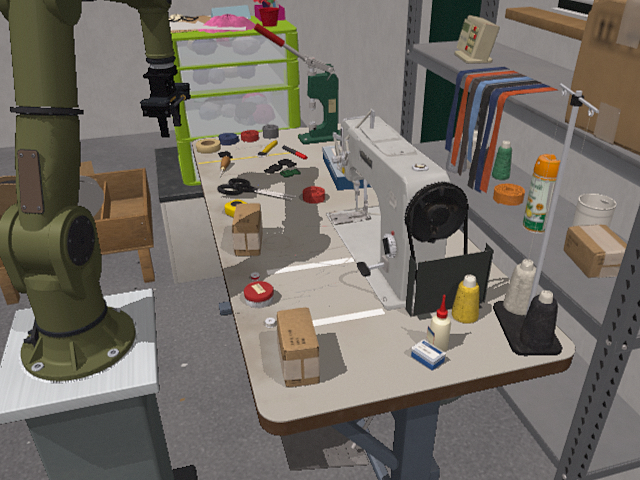

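The top view shows the cartons at about (248,287) and (462,279) px. The strips are at u≈313 and 405, v 188–280, and the tin and bobbins lie in front of the bay. Next I'll get carton yaw and the bay pose.

```bash
python3 - <<'E'
from h import *
z=np.load('pics/top1.png.npz');im,d=z['im'],z['d'];P=cloud('top',d)
for y0,y1 in((.2,.37),(-.27,-.1)):
    m=(P[...,2]>.085)&(P[...,2]<.105)&(P[...,0]>.34)&(P[...,0]<.47)&(P[...,1]>y0)&(P[...,1]<y1)
    q=P[m][:,:2].astype(np.float32);print('carton',cv2.minAreaRect(q*1000),len(q))
w=((im.min(2)>185)&(abs(P[...,2])<.02)&(P[...,0]<.68)).astype(np.uint8)
n,l,s,c=cv2.connectedComponentsWithStats(w)
for i in range(1,n):
    if s[i,4]>150: print(s[i].tolist(),cv2.minAreaRect((P[l==i][:,:2]*1000).astype(np.float32)))
E
```

```text
carton ((403.7630615234375, 288.58831787109375), (120.46382904052734, 64.00251007080078), 76.05938720703125) 1602
carton ((418.2081298828125, -188.3296356201172), (121.12740325927734, 65.11479187011719), 84.39775848388672) 1598
[308, 187, 10, 85, 686] ((541.8984985351562, 141.9111328125), (20.890769958496094, 203.19093322753906), 89.17664337158203)
[400, 189, 9, 92, 753] ((528.3739624023438, -76.07542419433594), (20.553678512573242, 219.6140899658203), 88.99552917480469)
[307, 399, 26, 63, 1136] ((76.04853057861328, 126.536376953125), (138.7982177734375, 57.41211700439453), 0.06683813035488129)
[390, 399, 54, 81, 2392] ((56.00324249267578, -96.19613647460938), (179.1678009033203, 120.6552963256836), 0.07440578192472458)
```

```bash
python3 -m jog '[[[1,0,0,0,-0.87],[1,0,0,0,-0.87],[1,-0.5,-0.825,0,0],[1,-0.5,-0.825,0,0],[1,-0.5,-0.825,0,0],[1,-0.5,-0.825,0,0],[1,-0.5,-0.825,0,0],[1,-0.5,-0.825,0,0],[1,-0.5,-0.825,0,0],[1,-0.5,-0.825,0,0]]]'; python3 -m jog '[[[1,0,0,0.5,0],[1,0,0,0.5,0],[1,0,0,0,0]]]'; python3 -c "
from h import *
st()"
```

```text
time: 1.35
position: [0.3422, 0.3034, 0.2222]
tool_rot: [-0.382, -3.118, 0.001]
ft_force: [-0.5, -0.0, -0.3]
grip_width: 0.996
time: 1.72
position: [0.3411, 0.3038, 0.181]
tool_rot: [-0.382, -3.116, 0.005]
ft_force: [-0.9, 0.1, -0.1]
grip_width: 1.0
1.725 [0.3411 0.3038 0.181 ] [[-0.97, 0.242, -0.002], [0.242, 0.97, -0.003], [0.002, -0.003, -1.0]] [-0.9  0.1 -0.1] 0.9998534832864758 [-0.87 -0.06  0.08  1.96  0.01  1.24  0.54]
```

```bash
python3 -m jog '[[[1,0,0,0.5,0],[1,0,0,0.5,0],[1,0,0,0.5,0],[1,0,0,0.5,0],[1,0,0,0.45,0],[1,0,0,0,0]]]'; python3 -m jog '[[[1,-0.2,0,0,0],[1,-0.2,0,0,0],[1,-0.2,0,0,0],[1,-0.2,0,0,0],[1,-0.2,0,0,0]]]'
```

```text
time: 2.48
position: [0.3416, 0.3045, 0.0841]
tool_rot: [-0.382, -3.117, 0.003]
ft_force: [-0.7, 0.6, -0.0]
grip_width: 0.998
time: 3.1
position: [0.3816, 0.2952, 0.0848]
tool_rot: [0.382, 3.118, 0.0]
ft_force: [-1.3, 0.5, 2.5]
grip_width: 1.0
```

```bash
python3 -m jog '[[[1,-0.2,0,0,0],[1,-0.2,0,0,0],[1,-0.2,0,0,0],[1,-0.2,0,0,0],[1,-0.15,0,0,0],[1,-0.15,0,0,0],[1,-0.15,0,0,0],[1,-0.1,0,0,0],[1,0,0,0,0],[1,0,0,0,0]]]'; python3 - <<'E'
from h import *
st();shot('side','side2.png')
E
```

```text
time: 4.35
position: [0.4332, 0.2823, 0.0845]
tool_rot: [-0.382, -3.118, -0.0]
ft_force: [-0.4, -0.5, 0.2]
grip_width: 1.0
4.35 [0.4332 0.2823 0.0845] [[-0.97, 0.241, -0.0], [0.241, 0.97, 0.0], [0.0, -0.0, -1.0]] [-0.4 -0.5  0.2] 0.9995008768841219 [-0.78  0.15  0.16  1.95 -0.03  1.04  0.72]
```

View pics/side2.png

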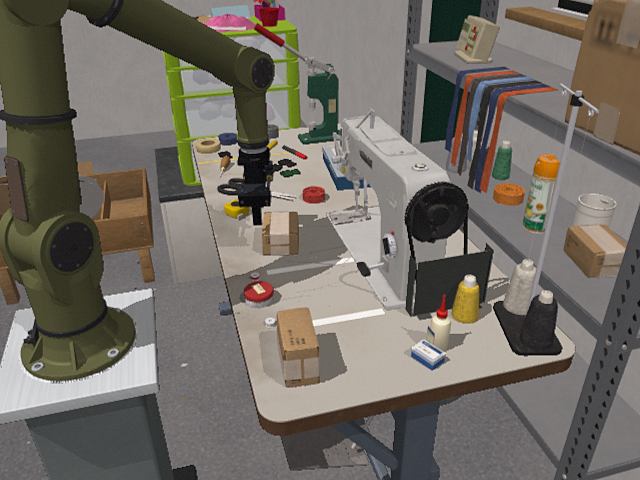

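The left carton now lies on its back at about (280,235) px. I'll move to the right one.

```bash
python3 -m jog '[[[1,0,0,-1,-0.84],[1,0,0,-1,-0.84],[1,0,0,-1,0],[1,-0.15,-0.98,0,0],[1,-0.15,-0.98,0,0],[1,-0.15,-0.98,0,0],[1,-0.15,-0.98,0,0],[1,-0.15,-0.98,0,0],[1,-0.15,-0.98,0,0],[1,-0.15,-0.98,0,0]]]'; python3 -m jog '[[[1,-0.15,-0.98,0,0],[1,-0.15,-0.98,0,0],[1,-0.15,-0.98,0,0],[1,-0.15,-0.98,0,0],[1,-0.15,-0.98,0,0],[1,0.5,0,0,0],[1,0.5,0,0,0],[1,0.5,0,0,0],[1,0,0,0,0]]]';python3 -c "
from h import *
st()
im,d=shot('top');P=cloud('top',d)
m=(P[...,2]>.055)&(P[...,2]<.08)&(P[...,0]>.4)&(P[...,0]<.58)&(P[...,1]>.15)&(P[...,1]<.4)
q=P[m];print(cv2.minAreaRect((q[:,:2]*1000).astype(np.float32)),np.median(q[:,2]))"
```

```text
time: 5.65
position: [0.4483, 0.0039, 0.2047]
tool_rot: [0.152, 3.137, 0.001]
ft_force: [0.3, 0.4, 0.1]
grip_width: 1.001
time: 6.78
position: [0.3989, -0.1869, 0.2046]
tool_rot: [0.153, 3.137, 0.002]
ft_force: [-1.0, -0.5, 0.4]
grip_width: 1.002
6.775 [ 0.3989 -0.1869  0.2046] [[-0.995, 0.097, 0.001], [0.097, 0.995, 0.002], [-0.001, 0.002, -1.0]] [-1.  -0.5  0.4] 1.0020672231371055 [-0.35 -0.18  0.66  1.98  0.11  1.3   1.75]
((486.4867248535156, 267.95672607421875), (122.0091552734375, 91.26042175292969), 75.87039184570312) 0.06654557228139346
```

```bash
python3 -m jog '[[[1,0.4,0,0,0],[1,0.4,0,0,0],[1,0.3,0,0,0],[1,0,0,0,0]]]';python3 -c "
from h import *
st()"
```

```text
time: 7.32
position: [0.3561, -0.1829, 0.2047]
tool_rot: [0.153, 3.137, 0.0]
ft_force: [0.6, -0.2, 0.2]
grip_width: 0.997
7.325 [ 0.3561 -0.1829  0.2047] [[-0.995, 0.097, 0.001], [0.097, 0.995, -0.0], [-0.001, 0.0, -1.0]] [ 0.6 -0.2  0.2] 0.9967734006597584 [-0.26 -0.29  0.57  2.06  0.16  1.33  1.72]
```

```bash
python3 -m jog '[[[1,0,0,0.5,0],[1,0,0,0.5,0],[1,0,0,0.5,0],[1,0,0,0,0]]]';python3 -c "
from h import *
st()"
```

```text
time: 7.82
position: [0.3555, -0.1826, 0.1435]
tool_rot: [-0.152, -3.135, 0.0]
ft_force: [-0.8, -0.2, 0.4]
grip_width: 1.002
7.825 [ 0.3555 -0.1826  0.1435] [[-0.995, 0.097, -0.003], [0.097, 0.995, -0.0], [0.003, -0.0, -1.0]] [-0.8 -0.2  0.4] 1.0023594072969952 [-0.27 -0.23  0.61  2.15  0.14  1.19  1.75]
```

Fine, reach is good here. I'll descend and push.

```bash
python3 -m jog '[[[1,0,0,0.5,0],[1,0,0,0.5,0],[1,0,0,0.5,0],[1,0,0,0,0]]]'; python3 -m jog '[[[1,-0.2,0,0,0],[1,-0.2,0,0,0],[1,-0.2,0,0,0],[1,-0.2,0,0,0],[1,-0.2,0,0,0]]]'; python3 -m jog '[[[1,-0.2,0,0,0],[1,-0.2,0,0,0],[1,-0.2,0,0,0],[1,-0.2,0,0,0],[1,-0.15,0,0,0],[1,-0.15,0,0,0],[1,-0.15,0,0,0],[1,-0.1,0,0,0],[1,0,0,0,0],[1,0,0,0,0]]]'; python3 -c "
from h import *
st()
im,d=shot('top');P=cloud('top',d)
m=(P[...,2]>.055)&(P[...,2]<.08)&(P[...,0]>.4)&(P[...,0]<.6)&(P[...,1]>-.3)&(P[...,1]<-.1)
q=P[m];print(cv2.minAreaRect((q[:,:2]*1000).astype(np.float32)),np.median(q[:,2]))"
```

```text
time: 8.32
position: [0.3557, -0.1828, 0.0844]
tool_rot: [-0.153, -3.136, 0.001]
ft_force: [0.4, -0.4, 0.6]
grip_width: 1.001
time: 8.95
position: [0.3962, -0.1868, 0.0846]
tool_rot: [0.153, 3.138, -0.0]
ft_force: [-0.5, 0.8, 1.5]
grip_width: 1.002
time: 10.2
position: [0.4491, -0.192, 0.0845]
tool_rot: [-0.153, -3.138, -0.0]
ft_force: [0.3, -0.1, 0.4]
grip_width: 0.999
10.2 [ 0.4491 -0.192   0.0845] [[-0.995, 0.097, -0.0], [0.097, 0.995, 0.0], [0.0, 0.0, -1.0]] [ 0.3 -0.1  0.4] 0.9988127858384066 [-0.29  0.1   0.67  2.03 -0.08  1.03  1.9 ]
((502.2348327636719, -196.57199096679688), (122.66700744628906, 92.87984466552734), 83.97712707519531) 0.0663249822820432
```

```bash
python3 - <<'E'
from h import *
p=eyes.camera_params('wrist');print(np.round(p['mount'],3).tolist(),np.round(p['camera_matrix'],0).tolist())
shot('wrist','w1.png')
im,_=shot('side','s3.png');cv2.imwrite('pics/s3c.png',cv2.resize(im[280:400,230:390],None,fx=5,fy=5,interpolation=2)[:,:,::-1])
E
```

```text
[[-0.0, -0.956, -0.294, 0.082], [1.0, -0.001, 0.001, 0.001], [-0.001, -0.294, 0.956, -0.162], [0.0, 0.0, 0.0, 1.0]] [[349.0, 0.0, 319.0], [0.0, 349.0, 236.0], [0.0, 0.0, 1.0]]
```

View pics/w1.png

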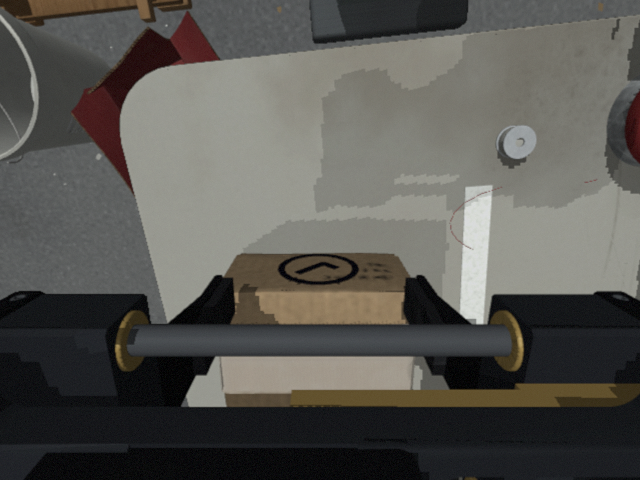

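The stamp is clear on the right carton at (318,268) px, and the carton lies at (0.502,-0.197). I'll rise, turn the tool by 85° and go to its outer end, at half opening so that both fingers land on the 94 mm end.

```bash
python3 -m jog '[[[1,0,0,-1,0],[1,0,0,-1,0],[0.5,0,0,0,1],[0.5,0,0,0,1],[0.5,0,0,0,1],[0.5,0,0,0,1],[0.5,0,0,0,1],[0.5,0,0,0,1],[0.5,0,0,0,1],[0.5,0,0,0,1]]]'; python3 -m jog '[[[0.5,0,0,0,1],[0.5,0,0,0,1],[0.5,0,0,0,1],[0.5,0,0,0,1],[0.5,0,0,0,1],[0.5,0,0,0,1],[0.5,0,0,0,1],[0.5,0,0,0,1],[0.5,0,0,0,1]]]'; python3 -m jog '[[[0.5,-0.83,0.46,0,0],[0.5,-0.83,0.46,0,0],[0.5,-0.83,0.46,0,0],[0.5,0,0,0,0]]]'; python3 -c "
from h import *
st()
s=get_state()
im,d=shot('side')
im,d=shot('top');P=cloud('top',d)
for a in(.05,.12,.2,.25,.3):
  k=np.where((abs(P[...,0]-.5)<.05)&(abs(P[...,1]+a)<.005));print(a,np.median(P[k][:,2]))
for y in(-.28,-.29,-.3,-.31,-.32):
  k=(abs(P[...,0]-.6)<.02)&(abs(P[...,1]-y)<.003);print(y,np.median(P[k][:,2]))"
```

```text
time: 11.6
position: [0.4492, -0.192, 0.1645]
tool_rot: [-1.221, -2.894, -0.0]
ft_force: [0.0, 0.8, 0.5]
grip_width: 0.499
time: 12.72
position: [0.4492, -0.1919, 0.1646]
tool_rot: [-2.236, -2.207, -0.0]
ft_force: [-0.0, 0.5, 0.4]
grip_width: 0.498
time: 13.22
position: [0.5034, -0.2948, 0.1642]
tool_rot: [2.236, 2.206, -0.004]
ft_force: [-0.1, 0.3, 0.6]
grip_width: 0.501
13.225 [ 0.5034 -0.2948  0.1642] [[0.013, 1.0, -0.001], [1.0, -0.013, -0.003], [-0.003, -0.001, -1.0]] [-0.1  0.3  0.6] 0.5010011046260303 [-0.16  0.26  0.75  1.72 -0.19  1.23  0.63]
0.05 0.00025278275084716917
0.12 -0.0004965061710877627
0.2 0.06702000648693696
0.25 0.5588778727992362
0.3 0.0019647110464264816
-0.28 0.0031343594060504465
-0.29 0.003176339483018209
-0.3 0.003024363622749604
-0.31 0.003174955578650107
-0.32 0.27494116381110845
```

```bash
python3 -m jog '[[[0.5,0,0,0.6,0],[0.5,0,0,0.6,0],[0.5,0,0,0.6,0],[0.5,0,0,0.6,0],[0.5,0,0,0.6,0],[0.5,0,0,0.5,0],[0.5,0,0,0,0]]]'; python3 -m jog '[[[0.5,0.2,0,0,0],[0.5,0.2,0,0,0],[0.5,0.2,0.02,0,0],[0.5,0.2,0.02,0,0],[0.5,0.25,0.02,0,0],[0.5,0.3,0.02,0,0],[0.5,0.3,0.02,0,0],[0.5,0.3,0.02,0,0],[0.5,0.2,0.02,0,0],[0.5,0.1,0,0,0]]]'; python3 -c "
from h import *
st()
im,d=shot('top');P=cloud('top',d)
m=(P[...,2]>.06)&(P[...,2]<.073)&(P[...,0]>.4)&(P[...,0]<.6)&(P[...,1]>-.25)&(P[...,1]<.1)
q=P[m];print(cv2.minAreaRect((q[:,:2]*1000).astype(np.float32)),np.percentile(q,[1,99],axis=0))"
```

```text
time: 14.2
position: [0.5025, -0.2906, 0.0233]
tool_rot: [-2.23, -2.209, 0.001]
ft_force: [-0.4, -0.3, -0.2]
grip_width: 0.501
time: 15.45
position: [0.5101, -0.2012, 0.0244]
tool_rot: [-2.231, -2.211, -0.0]
ft_force: [-0.0, -1.0, 0.5]
grip_width: 0.498
15.45 [ 0.5101 -0.2012  0.0244] [[0.009, 1.0, -0.0], [1.0, -0.009, 0.0], [0.0, -0.0, -1.0]] [-0.  -1.   0.5] 0.4982411075932485 [-0.26  0.35  0.68  1.93 -0.27  0.95  0.54]
((503.9972839355469, -128.5975799560547), (89.66702270507812, 124.08625793457031), 0.0032107068691402674) [[ 0.45934032 -0.17725437  0.060597  ]
 [ 0.54825499 -0.06836863  0.07211906]]
```

Squared up (yaw ≈ 0, centre y ≈ -0.129). 162 mm remain.

```bash
python3 -m jog '[[[0.5,0.2,0.02,0,0],[0.5,0.3,0.02,0,0],[0.5,0.3,0.02,0,0],[0.5,0.3,0.02,0,0],[0.5,0.3,0.02,0,0],[0.5,0.3,0.02,0,0],[0.5,0.3,0.02,0,0],[0.5,0.3,0.02,0,0],[0.5,0.3,0.02,0,0],[0.5,0.3,0.02,0,0]]]'; python3 -m jog '[[[0.5,0.3,0.02,0,0],[0.5,0.3,0.02,0,0],[0.5,0.25,0,0,0],[0.5,0.15,0,0,0],[0.5,0.1,0,0,0],[0.5,0.05,0,0,0],[0.5,0,0,0,0]]]'; python3 -m jog '[[[0.5,-0.3,0,0,0],[0.5,-0.5,0,0,0],[0.5,-0.5,0,0,0],[0.5,0,0,-1,0],[0.5,0,0,-1,0],[0.5,0,0,-1,0],[0.5,-1,0,-1,0],[0.5,-1,0,0,0],[0.5,-1,0,0,0],[0.5,-1,0,0,0]]]'; python3 -c "
from h import *
st()
im,d=shot('top','top5.png');P=cloud('top',d)
for y0,y1 in((-.15,.15),(.15,.4)):
  m=(P[...,2]>.06)&(P[...,2]<.073)&(P[...,0]>.4)&(P[...,0]<.6)&(P[...,1]>y0)&(P[...,1]<y1)
  q=P[m];print(cv2.minAreaRect((q[:,:2]*1000).astype(np.float32)))
shot('side','side5.png')
w=((im.min(2)>165)&(abs(P[...,2])<.02)&(P[...,0]<.68)&(P[...,0]>.4)).astype(np.uint8)
n,l,s,c=cv2.connectedComponentsWithStats(w)
for i in range(1,n):
    if s[i,4]>150: print(s[i].tolist(),cv2.minAreaRect((P[l==i][:,:2]*1000).astype(np.float32)))"
```

```text
time: 16.75
position: [0.5193, -0.0855, 0.0246]
tool_rot: [-2.233, -2.21, -0.0]
ft_force: [-0.1, 0.2, -0.7]
grip_width: 0.501
time: 17.62
position: [0.5213, -0.0402, 0.0246]
tool_rot: [-2.233, -2.21, -0.0]
ft_force: [-0.0, -0.1, -0.0]
grip_width: 0.502
time: 18.88
position: [0.5187, -0.2545, 0.1849]
tool_rot: [2.233, 2.209, 0.001]
ft_force: [0.3, -0.6, -0.0]
grip_width: 0.501
18.875 [ 0.5187 -0.2545  0.1849] [[0.011, 1.0, 0.001], [1.0, -0.011, 0.0], [0.0, 0.001, -1.0]] [ 0.3 -0.6 -0. ] 0.5006622392161509 [-0.28  0.23  0.81  1.71 -0.18  1.27  0.55]
((514.5640869140625, 33.64744567871094), (120.85955047607422, 90.86949920654297), 89.13416290283203)
((486.70166015625, 268.09271240234375), (121.79512023925781, 90.79487609863281), 76.09239959716797)
[101, 171, 261, 112, 10377] ((572.75390625, 329.3946533203125), (253.2389373779297, 640.4949340820312), 15.924887657165527)
[365, 171, 140, 117, 8157] ((541.0478515625, -147.88497924804688), (329.28216552734375, 277.8600769042969), 89.99847412109375)
[283, 244, 22, 37, 348] ((459.03302001953125, 183.926513671875), (47.985931396484375, 83.99044799804688), 78.29286193847656)
[364, 255, 28, 26, 289] ((443.7843322753906, -17.994964599609375), (37.0540771484375, 75.89855194091797), 29.06608009338379)
```

View pics/top5.png

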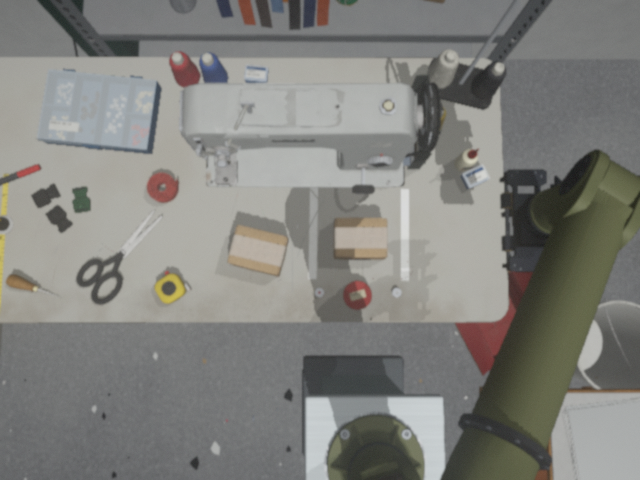

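View pics/side5.png

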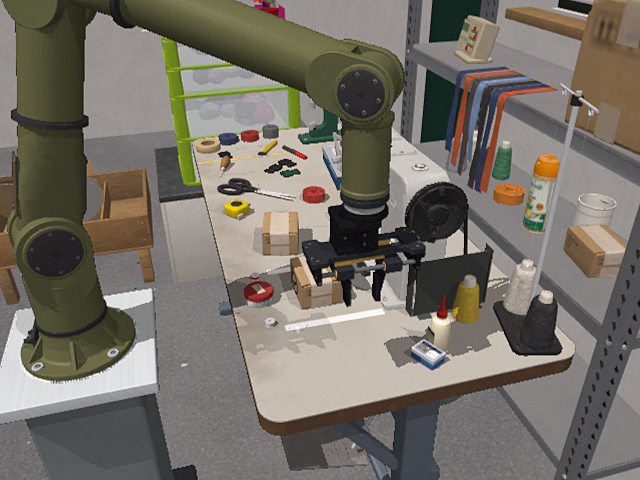

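The stamped carton is at (360,240) px, lying between the strips (u≈313 and 405). The plain one lies outside at (257,250) px. The tin, bobbins and the rest look unmoved, so I'm handing in.

```bash
python3 -c "
from bench import job
print(job.close_job())"
```

```text
the job is handed in; nothing more can be done
None
```

I tipped both cartons onto their backs by pushing high with the open fingers. The wrist camera showed the ring-and-tick stamp on the right-hand carton. I then pushed that one low and sideways into the bay, retreated and handed the job in at about 19 s.

What the last checks showed:
- **Stamped carton:** it lies at (0.515, 0.034), squared to within about 1°. The bay centre measured about (0.528, 0.033), so it is some 14 mm off along the bay and 1 mm off across it, well inside the limits.
- **Plain carton:** it lies at (0.487, 0.268), about 0.24 m from the bay centre.
- **Bystanders:** they look unmoved in the top and side pictures. I did not re-measure their positions.
- **Robot:** the gripper was clear of everything at the end, about 185 mm up.

One check failed: re-measuring the strips in the last picture gave merged areas that were no use because of the arm's shadow. The bay position therefore rests on the first measurement. In that one the left strip was partly shaded, so the along-bay centre comes from the right strip alone.

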